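Shoot one frame with the spring-return shutter knob

TASK

The toy dinosaur is posed on the light panel: take one frame of it. On the control box that carries the wing-shaped knob, twist that knob clockwise (seen from above) all the way to its stop, keep it there for a full second, then let go so that it springs back to rest by itself. Leave the round dial and the toggle lever on the other two boxes as they are.

Things in the scene. Friction and masses are not known exactly. Their poses are not given: they have to be found in the camera images.
- shutter (a joint): Turn of the wing knob, rad: 0 at rest, growing clockwise seen from above, 1.2 (69 degrees) at the hard stop. Its spring pushes back with 0.05 N m at rest and 0.15 N m at the stop, and returns it to 0 once let go. It is in the middle of a grey box 110 x 92 x 42 mm fixed to the table; the two other boxes have the same housing, their middles at least 150 mm away.
- shutter_grip (a point): Where to grip the wing knob: on its vertical turning axis, 76 mm above the table. The knob is a black upright bar 54 mm long, 14 mm thick and 40 mm tall (foot 52, top 92 mm above the table) on a grey disc of 54 mm diameter. z is up; x runs along the bar and turns with it (white pointer line at the -x end), y across its thickness: grip across y.
- dimmer_mark (a point): End of the white line on the rim of the round ribbed black dial (50 mm diameter, 28 mm tall, top 74 mm above the table) on a second grey box of the same housing; 23 mm from the dial's axis, it travels with the dial. It is not to be turned.
- toggle_tip (a point): Near the top of the small toggle lever (steel stem with a 14 mm black cap, its top up to 90 mm above the table) on a third grey box of the same housing. It stays where it is pushed and is not to be moved. (Beyond all three boxes, farther than x = 0.70 m, lies the light panel with the dinosaur pinned on it, 190 mm tall in all.)

How it is judged:
By the outcome, as a careful person would: the job done as asked, in the order asked, and still so for the second after the job is handed in, with the robot touching nothing.
It also fails if it takes over 35 s, if anything falls off the work surface, if the arm or the gripper's body presses on something with over 40 N, if the wrist force passes 120 N, or if a joint passes its speed limit or range.

ROBOT

A 6-joint arm with a two-finger parallel gripper is mounted at the origin on the work surface. World frame = base frame: x ahead of the robot, y to its left, z up, the work surface at z = 0. Lengths are in m, angles in rad, forces in N, time in s.
With the tool pointing down it reaches from about 0.35 to 0.925 m from the base axis. Payload 6.4 kg.
Tool frame: the origin (TCP) lies midway between the tips of the shut fingers; the grasp point (between the pads) lies 19 mm behind it (ctrl.grasp_offset is the distance from the TCP to the grasp point, in m); x points along the fingers, z is the direction in which the jaws open and shut, and the axes are right-handed (so a half turn about x gives the same grasp; the last joint's range is limited). The gripper opens to 85 mm and grips with 20 to 120 N. Pads are 22 mm wide; open, the fingers measure 114 mm over their backs; the gripper's body (76 mm by 85 mm) begins 54 mm behind the grasp point. The pads swing forward as they close: fully open they stand 13 mm farther back than shut.
Start: joints at [-1.36, 0.245, 1.558, -0, 1.339, -0.174], TCP at [0.244, -0.602, 0.231] pointing down, gripper open.
Joint ranges: [-3.13, 3.13], [-1.02, 2.26], [0.13, 2.54], [-0.95, 4.09], [0.21, 2.88], [-2.74, 2.74]. Speed limits (rad/s): [2.57, 2.57, 3.14, 3.14, 3.14, 3.14].

INTERFACE

Orientations are given as a rotation vector (axis times angle).
In Python, from rig import ctrl, cams gives the robot as it stands.
- The arm moves only by the tool move_arm, never from a script. Its argument "rows" is a list of rows, each a list of 6 numbers: the shift along the tool's x, y, z in cm, then the turn, a rotation vector about the tool's x, y, z in rad. A call has 1 to 20 rows; each row shifts and turns the commanded pose from where the row before left it, along the tool's axes as they then stand; what a row does not reach is not made up. A row lasts 1/12 s, in which the tool goes at most 41.7 mm and 7.16 degrees, less where a joint would pass 70% of its speed; a pose out of reach is approached as far as the arm can. A call is refused whole if a number of a shift passes 4.17 or a number of a turn 0.125, either way. A call with a gripper value outside its range is refused whole. "jaw" is the closure in counts, from 0 (fully open) to 255 (shut), set as the call begins (left out, the last holds). The fingers move at their own pace and stop on an object; "force" is the grip in N (left out, the last holds). Time passes only in rows, so rows that do not move let the fingers close. It gives the time, the measured TCP pose, the force and the opening at its end, in the units of the state.
- ctrl.sense(): the state, without advancing time (a new reading comes with each control period).
- cams.capture(name): name is "scene" or "top"; returns a dict with "color" (420x560x3 uint8, blue, green, red), "camera_matrix" (3x3 intrinsics, pixels), "R" (3x3) and "t" (3): a world point X has camera coordinates R X + t. Camera axes: x right, y down, z forward; pixel columns grow to the right and rows downward; lengths in m; the calibration is good to about 2 mm. A picture is of the moment at which its call begins. There is no depth.
- ctrl.sign_off(): hands the job in, once; it reports no verdict.
The state is a dict: "clock": time; "qpos": joint angles; "joint_velocities": joint speeds; "joint_efforts": joint torques, N m; "ee_pos": TCP position; "orientation": TCP orientation; "wrist_force": force on the tool from outside, world axes, zero at the start; "torque": the same for the moment, N m; "grip_width": opening from 0.0 (shut) to 1.0 (fully open).
Only numpy, scipy, OpenCV 4.12 (cv2) and the standard library are available. Lean on these libraries where they do the work, as an engineer would, in place of code of your own. Each camera call takes 0.05 s, during which the arm holds its last target.

## Working session

There is one attempt and no reset: what is moved stays moved. The work goes in short steps, Python scripts to look and compute and a tool call to move; the robot and the scene stay as the last step left them, time stands still between calls to the robot, and variables do not carry over. Pictures are saved under pics/ and viewed, and the job is handed in when it is done.

Besides the shell and the picture viewer there is one more tool, called after "Call:" as name([rows], argument=value, ...), one row to a line, values as JSON. move_arm: Moves the arm, as the interface text tells. Its arguments: {"type":"object","properties":{"rows":{"type":"array","items":{"type":"array","items":{"type":"number"}}},"jaw":{"type":"number"},"force":{"type":"number"}},"required":["rows"]}

```bash
ls; mkdir -p pics; python3 - <<'E'
from rig import ctrl,cams
import cv2,pickle
s=ctrl.sense()
for k in s: print(k,s[k])
print(ctrl.grasp_offset)
d={}
for n in("scene","top"):
    c=cams.capture(n); d[n]=c
    cv2.imwrite(f"pics/{n}0.png",c["color"]); print(n,c["camera_matrix"],c["R"],c["t"])
pickle.dump(d,open("c0.pkl","wb"))
E
```

```text
pics
clock 0.0
qpos [-1.36008154e+00  2.45813359e-01  1.55904406e+00 -2.89647852e-05
  1.33869692e+00 -1.74075142e-01]
joint_velocities [ 0.00125568  0.00050674 -0.00034023 -0.00087725 -0.0015893  -0.00113863]
joint_efforts [-3.75264244e-04 -4.29508674e+01 -3.26135480e+01 -1.61258295e-04
  5.45423667e-03 -1.21953127e-05]
ee_pos [ 0.24387931 -0.60189766  0.23016463]
orientation [ 0.92254718  1.3684887  -0.92033582]
wrist_force [0.70071293 1.21100371 0.01492645]
torque [-0.04437736  0.00458852  0.02594949]
grip_width 0.9993998398202929
0.0187
scene [[437.8567419    0.         277.34179799]
 [  0.         437.8567419  212.79379311]
 [  0.           0.           1.        ]] [[-0.67642687  0.73650859  0.00133576]
 [ 0.50099198  0.46145076 -0.73216817]
 [-0.53986453 -0.49458902 -0.68112259]] [ 0.33058974 -0.17912325  1.12547152]
top [[431.42714497   0.         276.88235152]
 [  0.         431.42714497 209.2437762 ]
 [  0.           0.           1.        ]] [[-9.21661989e-02 -9.95743228e-01 -9.03091250e-04]
 [-9.75247949e-01  9.04521444e-02 -2.01766816e-01]
 [ 2.00989627e-01 -1.77153426e-02 -9.79433171e-01]] [0.05046438 0.51215738 0.75536543]
```

View pics/scene0.png

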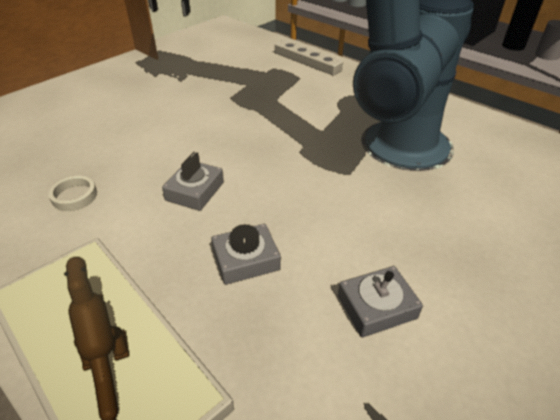

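View pics/top0.png

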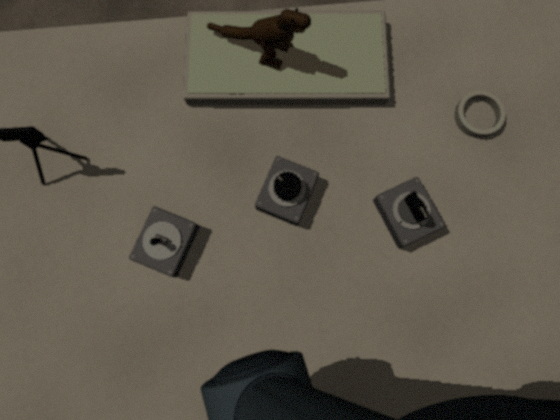

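The wing knob is on the right-hand box in the top view (about 418,208) and at about (191,167) in the scene view. The dial box is in the middle and the toggle box is on the left. I'll zoom in on the knob.

```bash
python3 - <<'E'
import cv2,pickle
d=pickle.load(open("c0.pkl","rb"))
a=d["top"]["color"][165:260,360:460]; cv2.imwrite("pics/tz.png",cv2.convertScaleAbs(cv2.resize(a,None,fx=6,fy=6,interpolation=cv2.INTER_CUBIC),alpha=1.8))
a=d["scene"]["color"][140:220,150:240]; cv2.imwrite("pics/sz.png",cv2.convertScaleAbs(cv2.resize(a,None,fx=7,fy=7,interpolation=cv2.INTER_CUBIC),alpha=1.3))
E
```

```text
(no output)
```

View pics/tz.png

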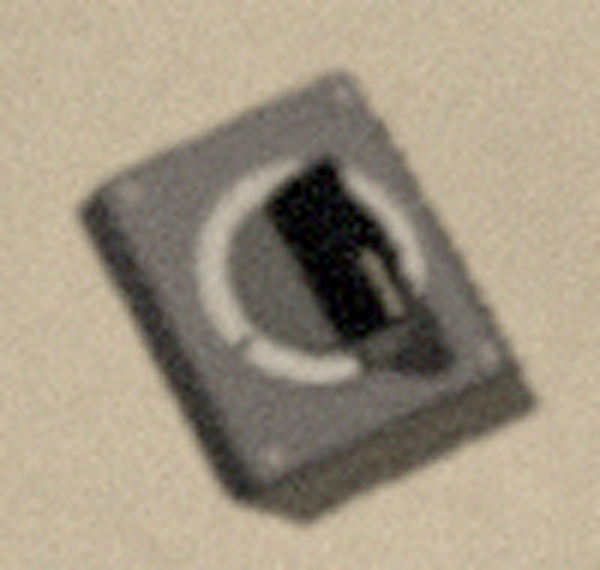

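View pics/sz.png

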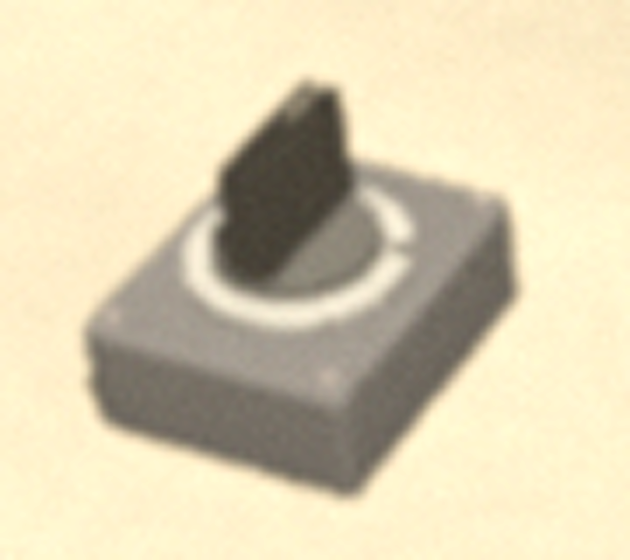

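```bash
cat > h.py <<'E'
import cv2,pickle,numpy as np
d=pickle.load(open("c0.pkl","rb"))
def back(n,uv,z):
    c=d[n];r=np.linalg.inv(c["camera_matrix"])@[uv[0],uv[1],1];r=c["R"].T@r;o=-c["R"].T@c["t"];return o+r*(z-o[2])/r[2]
def proj(n,X):
    c=d[n];p=(c["R"]@np.atleast_2d(X).T).T+c["t"];p=p@c["camera_matrix"].T;return p[:,:2]/p[:,2:]
def rect(cx,cy,th,L,W,z):
    e=np.array([np.cos(th),np.sin(th)]);f=np.array([-e[1],e[0]])
    return np.array([[*(np.array([cx,cy])+a*L/2*e+b*W/2*f),z] for a,b in((1,1),(1,-1),(-1,-1),(-1,1))])
T=lambda u,v:(360+(u+.5)/6-.5,165+(v+.5)/6-.5)
S=lambda u,v:(150+(u+.5)/7-.5,140+(v+.5)/7-.5)
E
python3 - <<'E'
from h import *
for nm,n,f,z,pts in (("box","top",T,.042,[(345,72),(82,205),(245,495),(508,368)]),("box","scene",S,.042,[(90,330),(345,408),(510,205),(340,150)]),("bar","top",T,.092,[(268,208),(330,160),(405,315),(345,340)]),("bar","scene",S,.092,[(222,183),(308,85),(338,95),(250,195)])):
    P=np.array([back(n,f(*p),z) for p in pts]);print(nm,n,P[:,:2].round(4).tolist(),P.mean(0).round(4))
    e=np.diff(np.r_[P,P[:1]],axis=0)[:,:2];print(np.linalg.norm(e,axis=1).round(4),np.degrees(np.arctan2(e[:,1],e[:,0])).round(1))
E
```

```text
box top [[0.5557, -0.2719], [0.5201, -0.1819], [0.4239, -0.2196], [0.4558, -0.3076]] [ 0.4889 -0.2453  0.042 ]
[0.0968 0.1034 0.0936 0.1061] [ 111.6 -158.6  -70.1   19.7]
box scene [[0.5564, -0.2692], [0.5273, -0.1845], [0.428, -0.222], [0.4456, -0.2846]] [ 0.4893 -0.2401  0.042 ]
[0.0896 0.1062 0.065  0.1118] [ 108.9 -159.3  -74.3    7.9]
bar top [[0.5036, -0.2244], [0.5165, -0.2451], [0.4678, -0.2598], [0.462, -0.241]] [ 0.4875 -0.2426  0.092 ]
[0.0243 0.0508 0.0197 0.0448] [ -58.1 -163.2  107.1   21.7]
bar scene [[0.5197, -0.2401], [0.4707, -0.2602], [0.4679, -0.2494], [0.5178, -0.2294]] [ 0.494  -0.2448  0.092 ]
[0.053  0.0112 0.0538 0.0108] [-157.6  104.6   21.8  -79.9]
```

```bash
cat > ov.py <<'E'
from h import *
import sys
cx,cy,deg=map(float,sys.argv[1:4]);th=np.radians(deg)
out=[]
for n,(x0,y0,w,h),k in(("top",(360,165,100,95),4),("scene",(150,140,100,95),4)):
    a=cv2.resize(d[n]["color"][y0:y0+h,x0:x0+w],None,fx=k,fy=k,interpolation=cv2.INTER_CUBIC)
    a=cv2.convertScaleAbs(a,alpha=1.5)
    for z,L,W,c in((.042,.11,.092,(0,0,255)),(0,.11,.092,(0,160,255)),(.092,.054,.014,(0,255,0)),(.052,.054,.014,(255,255,0))):
        p=(proj(n,rect(cx,cy,th,L,W,z))-[x0,y0]+.5)*k-.5
        cv2.polylines(a,[np.round(p).astype(int)],True,c,1)
    out.append(a)
cv2.imwrite(sys.argv[4],np.hstack(out))
E
python3 ov.py .490 -.243 20.5 pics/ov1.png
```

```text
(no output)
```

View pics/ov1.png

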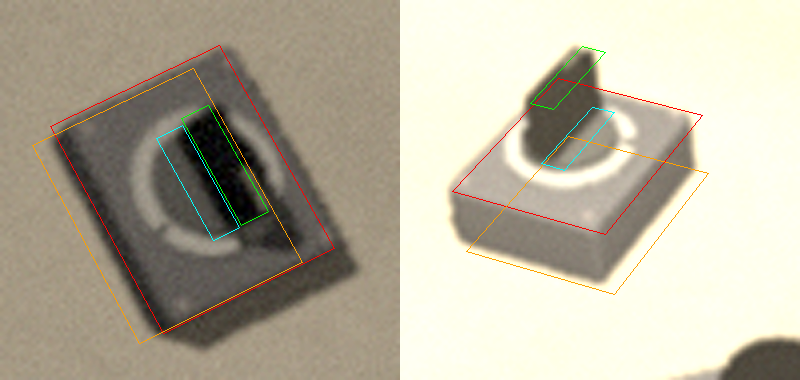

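```bash
python3 ov.py .492 -.2465 20.5 pics/ov2.png
```

```text
(no output)
```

View pics/ov2.png

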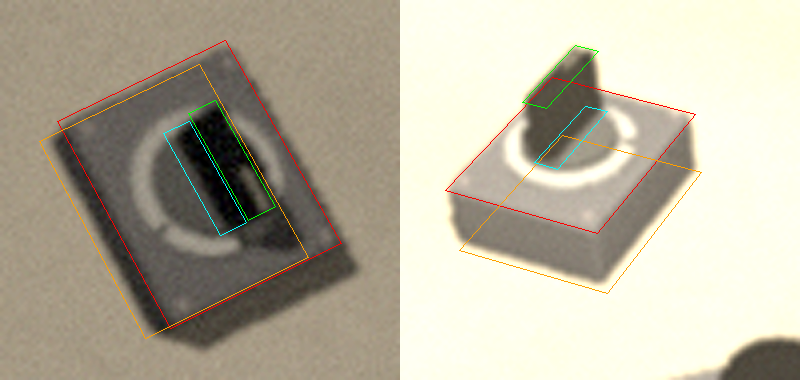

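```bash
cat > st.py <<'E'
from rig import ctrl
import numpy as np,sys
from scipy.spatial.transform import Rotation as Ro
s=ctrl.sense();M=Ro.from_rotvec(s["orientation"]).as_matrix()
x,y,a,z=map(float,sys.argv[1:5])
print("t",s["clock"],"pos",np.round(s["ee_pos"],4),"q",np.round(s["qpos"],3),"F",np.round(s["wrist_force"],2),"T",np.round(s["torque"],3),"w",round(s["grip_width"],3))
print(M.round(3)); jd=np.arctan2(M[1,2],M[0,2]);print("jaw deg",np.degrees(jd))
print("cw deg to target (mod180)",(np.degrees(jd)-(a+90))%180)
dl=np.array([x,y,z])-s["ee_pos"];print("tool shift cm",(M.T@dl*100).round(2))
E
python3 st.py .4905 -.2455 20.8 .2
```

```text
t 0.1 pos [ 0.2439 -0.602   0.2303] q [-1.36   0.246  1.559  0.     1.339 -0.174] F [ 1.26 -0.08  0.67] T [-0.019  0.019  0.012] w 0.999
[[-0.     0.927  0.375]
 [ 0.002  0.375 -0.927]
 [-1.     0.    -0.002]]
jaw deg -67.95424540507919
cw deg to target (mod180) 1.245754594920811
tool shift cm [  3.08  36.24 -23.78]
```

Call:
move_arm([
  [0,1.1,-0.7,0.02,0,0],
  [0,2.3,-1.5,0,0,0],
  [0,2.3,-1.5,0,0,0],
  [0,2.3,-1.5,0,0,0],
  [0,2.3,-1.5,0,0,0],
  [0,2.3,-1.5,0,0,0],
  [0,2.3,-1.5,0,0,0],
  [0,2.3,-1.5,0,0,0],
  [0,2.3,-1.5,0,0,0],
  [0,2.3,-1.5,0,0,0],
  [0,2.3,-1.5,0,0,0],
  [0,2.3,-1.5,0,0,0],
  [0,2.3,-1.5,0,0,0],
  [0,2.3,-1.5,0,0,0],
  [0,2.3,-1.5,0,0,0],
  [0,2.3,-1.5,0,0,0],
  [0,0.6,-0.6,0,0,0],
  [0,0,0,0,0,0],
  [0,0,0,0,0,0],
], jaw=0, force=40)

```text
clock: 1.68
ee_pos: [0.4967, -0.2509, 0.231]
orientation: [0.936, 1.361, -0.936]
wrist_force: [-0.1, -0.1, -0.5]
grip_width: 0.999
```

```bash
python3 st.py .4905 -.2455 20.8 .062; python3 - <<'E'
from rig import cams
import cv2
for n,(x,y) in (("top",(320,130)),("scene",(110,60))):
    a=cams.capture(n)["color"]; cv2.imwrite(f"pics/{n}1.png",cv2.convertScaleAbs(cv2.resize(a[y:y+160,x:x+200],None,fx=3.5,fy=3.5,interpolation=cv2.INTER_CUBIC),alpha=1.4))
E
```

```text
t 1.6833 pos [ 0.4967 -0.2509  0.231 ] q [-6.710e-01  2.800e-02  1.799e+00 -1.000e-03  1.316e+00  5.340e-01] F [-0.08 -0.15 -0.53] T [ 0.01   0.003 -0.004] w 0.999
[[-0.001  0.934  0.357]
 [-0.     0.357 -0.934]
 [-1.    -0.001 -0.   ]]
jaw deg -69.05984591506147
cw deg to target (mod180) 0.14015408493852988
tool shift cm [16.9  -0.38 -0.72]
```

View pics/scene1.png

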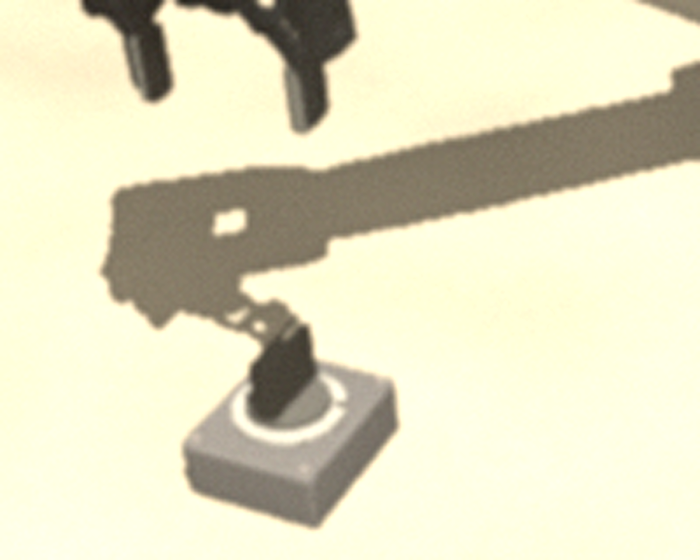

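View pics/top1.png

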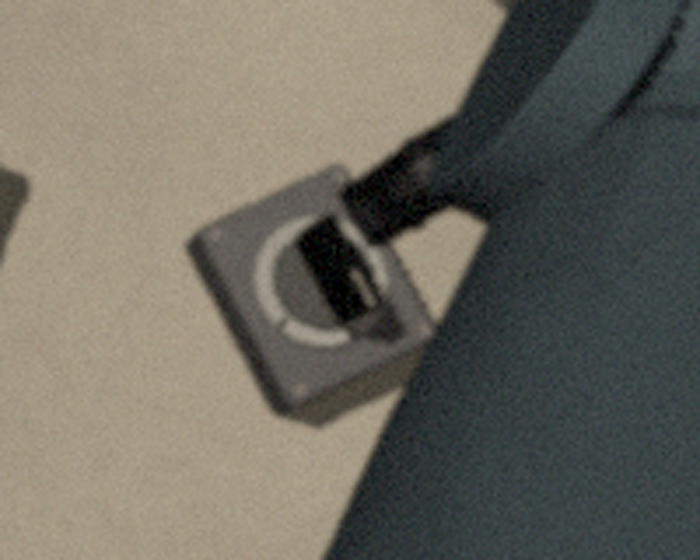

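The scene view shows both fingers above the knob at about (195,85) and (148,75) full-frame, and the knob has not moved. I'll apply the lateral correction and go down part-way.

Call:
move_arm([
  [0.5,-0.4,-0.7,0,0,0],
  [1.5,0,0,0,0,0],
  [2,0,0,0,0,0],
  [2,0,0,0,0,0],
  [2,0,0,0,0,0],
  [2,0,0,0,0,0],
  [1,0,0,0,0,0],
  [0,0,0,0,0,0],
  [0,0,0,0,0,0],
])

```text
clock: 2.53
ee_pos: [0.4903, -0.246, 0.1212]
orientation: [0.937, 1.36, -0.937]
wrist_force: [-0.2, -0.4, 0.0]
grip_width: 1.001
```

```bash
python3 st.py .4905 -.2455 20.8 .062; python3 - <<'E'
from rig import cams
import cv2
o=[]
for n,(x,y) in (("top",(350,150)),("scene",(140,80))):
    a=cams.capture(n)["color"]; o.append(cv2.convertScaleAbs(cv2.resize(a[y:y+130,x:x+100],None,fx=4,fy=4,interpolation=cv2.INTER_CUBIC),alpha=1.4))
import numpy as np
cv2.imwrite("pics/b2.png",np.hstack(o))
E
```

```text
t 2.5333 pos [ 0.4903 -0.246   0.1212] q [-0.672  0.139  1.896 -0.     1.107  0.535] F [-0.2  -0.4   0.02] T [-0.006  0.017 -0.041] w 1.001
[[-0.001  0.934  0.356]
 [ 0.     0.356 -0.934]
 [-1.    -0.    -0.001]]
jaw deg -69.14583872690022
cw deg to target (mod180) 0.054161273099794016
tool shift cm [ 5.92  0.04 -0.04]
```

View pics/b2.png

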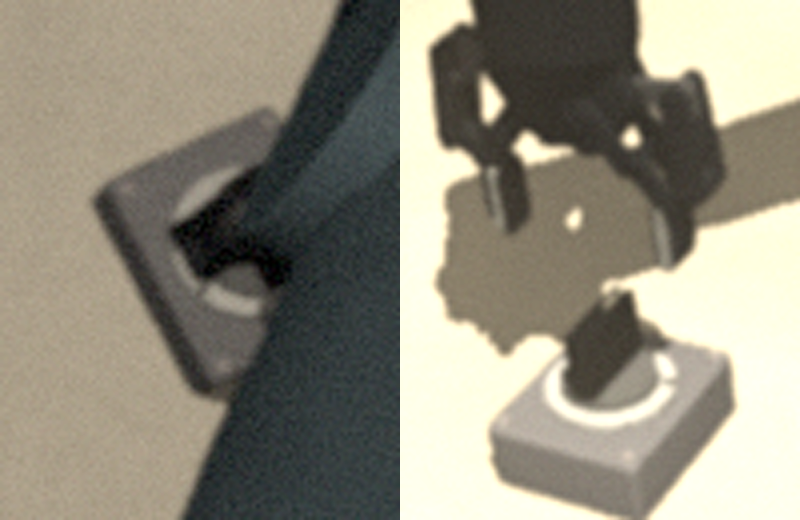

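The fingers straddle the knob symmetrically: scene zoom tips at (510,225) and (680,260), knob top at (605,300). I'll go down to grip height.

Call:
move_arm([
  [1,0,0,0,0,0],
  [1,0,0,0,0,0],
  [1,0,0,0,0,0],
  [1,0,0,0,0,0],
  [1,0,0,0,0,0],
  [0.9,0,0,0,0,0],
  [0,0,0,0,0,0],
  [0,0,0,0,0,0],
])

```text
clock: 3.3
ee_pos: [0.4904, -0.2454, 0.0614]
orientation: [0.937, 1.362, -0.937]
wrist_force: [0.3, -0.5, 0.8]
grip_width: 1.005
```

Call:
move_arm([
  [0,0,0,0,0,0],
  [0,0,0,0,0,0],
  [0,0,0,0,0,0],
  [0,0,0,0,0,0],
  [0,0,0,0,0,0],
  [0,0,0,0,0,0],
], jaw=170, force=30)

```text
clock: 3.8
ee_pos: [0.4909, -0.2458, 0.0625]
orientation: [0.936, 1.36, -0.936]
wrist_force: [-0.6, -0.2, -0.5]
grip_width: 0.332
```

```bash
python3 st.py .4905 -.2455 20.8 .062; python3 - <<'E'
from rig import cams
import cv2
o=[]
for n,(x,y) in (("top",(350,150)),("scene",(140,80))):
    a=cams.capture(n)["color"]; o.append(cv2.convertScaleAbs(cv2.resize(a[y:y+130,x:x+100],None,fx=4,fy=4,interpolation=cv2.INTER_CUBIC),alpha=1.4))
import numpy as np
cv2.imwrite("pics/b3.png",np.hstack(o))
E
```

```text
t 3.8 pos [ 0.4909 -0.2458  0.0625] q [-0.671  0.232  1.915  0.     0.994  0.535] F [-0.61 -0.19 -0.48] T [ 0.02  -0.021  0.015] w 0.332
[[ 0.     0.934  0.357]
 [-0.     0.357 -0.934]
 [-1.     0.     0.   ]]
jaw deg -69.09873120821972
cw deg to target (mod180) 0.10126879178028503
tool shift cm [ 0.05 -0.03 -0.04]
```

View pics/b3.png

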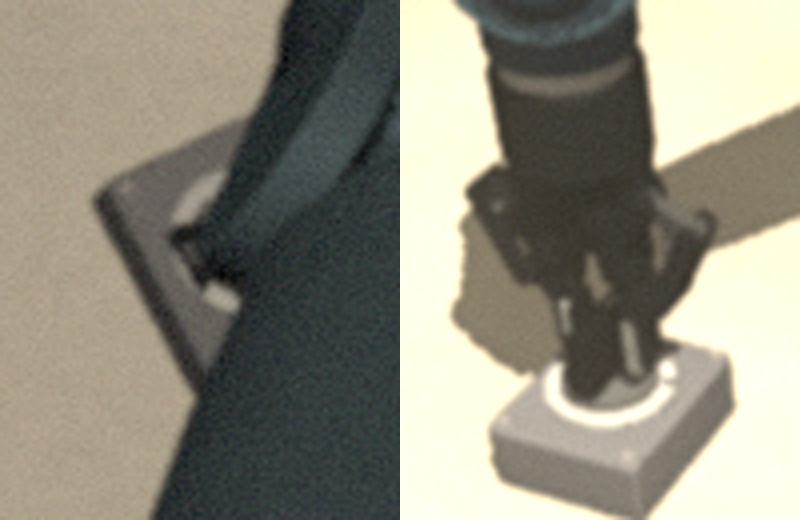

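The opening is about 28 mm, with the bar between the pads and no contact force. I'll close the grip.

Call:
move_arm([
  [0,0,0,0,0,0],
  [0,0,0,0,0,0],
  [0,0,0,0,0,0],
  [0,0,0,0,0,0],
  [0,0,0,0,0,0],
  [0,0,0,0,0,0],
], jaw=255, force=40)

```text
clock: 4.4
ee_pos: [0.4923, -0.2495, 0.063]
orientation: [0.934, 1.351, -0.939]
wrist_force: [4.0, -13.7, -8.6]
grip_width: 0.156
```

```bash
python3 st.py .4905 -.2455 20.8 .062
```

```text
t 4.4 pos [ 0.4923 -0.2495  0.063 ] q [-0.673  0.233  1.913 -0.003  0.987  0.536] F [  4.03 -13.68  -8.61] T [-1.927 -0.576 -0.4  ] w 0.156
[[ 0.005  0.935  0.355]
 [-0.008  0.355 -0.935]
 [-1.     0.002  0.009]]
jaw deg -69.19170494076813
cw deg to target (mod180) 0.008295059231869573
tool shift cm [ 0.1  -0.03 -0.44]
```

The bar sits about 4 mm farther along tool +z: 14 N of side force, and the arm has yielded by that much. I'll re-centre to null the force.

Call:
move_arm([
  [0,0,0.2,0,0,0],
  [0,0,0.2,0,0,0],
  [0,0,0,0,0,0],
  [0,0,0,0,0,0],
  [0,0,0,0,0,0],
  [0,0,0,0,0,0],
])

```text
clock: 4.9
ee_pos: [0.4924, -0.2497, 0.0629]
orientation: [0.937, 1.359, -0.937]
wrist_force: [-1.6, -1.2, 5.5]
grip_width: 0.156
```

```bash
python3 st.py .492 -.2492 20.8 .062
```

```text
t 4.9 pos [ 0.4924 -0.2497  0.0629] q [-0.675  0.237  1.908 -0.     0.996  0.532] F [-1.56 -1.15  5.53] T [ 0.048  0.498 -0.47 ] w 0.156
[[ 0.     0.934  0.356]
 [-0.     0.356 -0.934]
 [-1.    -0.     0.   ]]
jaw deg -69.13139614047519
cw deg to target (mod180) 0.06860385952481352
tool shift cm [ 0.09 -0.02 -0.06]
```

Call:
move_arm([
  [0,0,0,0.06,0,0],
  [0,0,0,0.06,0,0],
  [0,0,0,0.06,0,0],
  [0,0,0,0.06,0,0],
  [0,0,0,0.06,0,0],
  [0,0,0,0.06,0,0],
  [0,0,0,0.06,0,0],
  [0,0,0,0,0,0],
  [0,0,0,0,0,0],
])

```text
clock: 5.65
ee_pos: [0.4925, -0.2497, 0.0629]
orientation: [1.248, 1.183, -1.248]
wrist_force: [-2.1, -0.7, 4.6]
grip_width: 0.153
```

```bash
python3 st.py .492 -.2492 20.8 .062
```

```text
t 5.65 pos [ 0.4925 -0.2497  0.0629] q [-0.674  0.237  1.907 -0.     0.996  0.95 ] F [-2.07 -0.73  4.62] T [0.176 0.306 0.076] w 0.153
[[ 0.     0.999 -0.053]
 [-0.001 -0.053 -0.999]
 [-1.     0.     0.001]]
jaw deg -93.0327693898601
cw deg to target (mod180) 156.16723061013988
tool shift cm [ 0.09 -0.05 -0.05]
```

The knob turns with the tool, and the moment of +0.076 N m matches its spring. I'll continue to near the stop.

Call:
move_arm([
  [0,0,0,0.06,0,0],
  [0,0,0,0.06,0,0],
  [0,0,0,0.06,0,0],
  [0,0,0,0.06,0,0],
  [0,0,0,0.06,0,0],
  [0,0,0,0.06,0,0],
  [0,0,0,0.06,0,0],
  [0,0,0,0.06,0,0],
  [0,0,0,0.06,0,0],
  [0,0,0,0.06,0,0],
  [0,0,0,0.06,0,0],
  [0,0,0,0.04,0,0],
  [0,0,0,0,0,0],
  [0,0,0,0,0,0],
])

```text
clock: 6.82
ee_pos: [0.4926, -0.2497, 0.0629]
orientation: [1.738, 0.753, -1.738]
wrist_force: [-1.1, 0.3, 5.5]
grip_width: 0.163
```

```bash
python3 st.py .492 -.2492 20.8 .062
```

```text
t 6.8167 pos [ 0.4926 -0.2497  0.0629] q [-0.674  0.237  1.907 -0.     0.996  1.649] F [-1.11  0.26  5.51] T [0.103 0.112 0.152] w 0.163
[[ 0.001  0.73  -0.683]
 [-0.001 -0.683 -0.73 ]
 [-1.     0.001  0.   ]]
jaw deg -133.11303697825647
cw deg to target (mod180) 116.08696302174354
tool shift cm [ 0.09 -0.08  0.01]
```

Call:
move_arm([
  [0,0,0,0.03,0,0],
  [0,0,0,0.03,0,0],
  [0,0,0,0.03,0,0],
  [0,0,0,0,0,0],
  [0,0,0,0,0,0],
])

```text
clock: 7.23
ee_pos: [0.4927, -0.2497, 0.0629]
orientation: [1.797, 0.684, -1.796]
wrist_force: [-1.5, -1.1, 4.8]
grip_width: 0.155
```

```bash
python3 st.py .492 -.2492 20.8 .062
```

```text
t 7.2333 pos [ 0.4927 -0.2497  0.0629] q [-0.674  0.237  1.907 -0.     0.996  1.739] F [-1.51 -1.09  4.83] T [0.139 0.098 0.133] w 0.155
[[ 0.001  0.666 -0.746]
 [-0.001 -0.746 -0.666]
 [-1.     0.001  0.   ]]
jaw deg -138.26718385585258
cw deg to target (mod180) 110.93281614414741
tool shift cm [ 0.09 -0.08  0.01]
```

Call:
move_arm([
  [0,0,0,0.02,0,0],
  [0,0,0,0.02,0,0],
  [0,0,0,0,0,0],
  [0,0,0,0,0,0],
])

```text
clock: 7.57
ee_pos: [0.4927, -0.25, 0.0628]
orientation: [1.823, 0.651, -1.822]
wrist_force: [-0.3, -2.5, 4.7]
grip_width: 0.156
```

```bash
python3 st.py .492 -.2492 20.8 .062
```

```text
t 7.5667 pos [ 0.4927 -0.25    0.0628] q [-6.740e-01  2.380e-01  1.907e+00 -1.000e-03  9.950e-01  1.779e+00] F [-0.29 -2.53  4.71] T [-0.279  0.031  0.914] w 0.156
[[ 0.001  0.635 -0.772]
 [-0.002 -0.772 -0.635]
 [-1.     0.002  0.001]]
jaw deg -140.56126785258127
cw deg to target (mod180) 108.63873214741875
tool shift cm [ 0.08 -0.1   0.  ]
```

Call:
move_arm([
  [0,0,0,0.02,0,0],
  [0,0,0,0.02,0,0],
  [0,0,0,0,0,0],
  [0,0,0,0,0,0],
])

```text
clock: 7.9
ee_pos: [0.4927, -0.25, 0.0629]
orientation: [1.846, 0.621, -1.846]
wrist_force: [0.8, -1.6, 5.1]
grip_width: 0.155
```

```bash
python3 st.py .492 -.2492 20.8 .062
```

```text
t 7.9 pos [ 0.4927 -0.25    0.0629] q [-0.674  0.238  1.907 -0.002  0.995  1.817] F [ 0.78 -1.59  5.12] T [-0.207  0.027  1.737] w 0.155
[[ 0.     0.606 -0.795]
 [-0.002 -0.795 -0.606]
 [-1.     0.002  0.001]]
jaw deg -142.6840754165612
cw deg to target (mod180) 106.51592458343879
tool shift cm [ 0.09 -0.1   0.01]
```

The stop is reached: the moment jumped from 0.13 to 0.9 and then 1.7 N m. I'll hold for 1.5 s.

Call:
move_arm([
  [0,0,0,0,0,0],
  [0,0,0,0,0,0],
  [0,0,0,0,0,0],
  [0,0,0,0,0,0],
  [0,0,0,0,0,0],
  [0,0,0,0,0,0],
  [0,0,0,0,0,0],
  [0,0,0,0,0,0],
  [0,0,0,0,0,0],
  [0,0,0,0,0,0],
  [0,0,0,0,0,0],
  [0,0,0,0,0,0],
  [0,0,0,0,0,0],
  [0,0,0,0,0,0],
  [0,0,0,0,0,0],
  [0,0,0,0,0,0],
  [0,0,0,0,0,0],
  [0,0,0,0,0,0],
])

```text
clock: 9.4
ee_pos: [0.4927, -0.2501, 0.0629]
orientation: [1.846, 0.621, -1.846]
wrist_force: [0.2, -0.5, 5.7]
grip_width: 0.155
```

```bash
python3 st.py .492 -.2492 20.8 .062; python3 - <<'E'
from rig import cams
import cv2,numpy as np
o=[]
for n,(x,y) in (("top",(350,150)),("scene",(140,80))):
    a=cams.capture(n)["color"]; o.append(cv2.convertScaleAbs(cv2.resize(a[y:y+130,x:x+100],None,fx=4,fy=4,interpolation=cv2.INTER_CUBIC),alpha=1.4))
cv2.imwrite("pics/b4.png",np.hstack(o))
E
```

```text
t 9.4 pos [ 0.4927 -0.2501  0.0629] q [-0.674  0.238  1.907 -0.002  0.995  1.817] F [ 0.21 -0.55  5.71] T [-0.226  0.008  1.741] w 0.155
[[ 0.     0.606 -0.795]
 [-0.002 -0.795 -0.606]
 [-1.     0.002  0.001]]
jaw deg -142.68385077147875
cw deg to target (mod180) 106.51614922852127
tool shift cm [ 0.09 -0.11  0.  ]
```

View pics/b4.png

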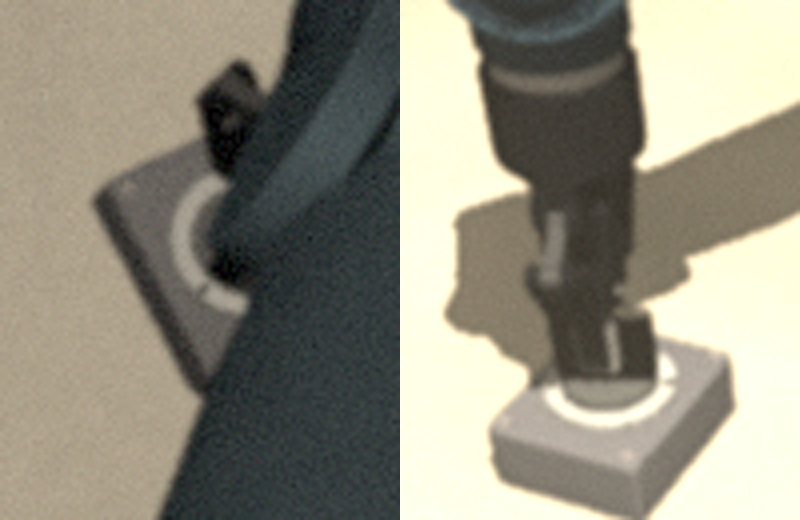

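The knob turned with the jaws (scene zoom 605,350) and held at the stop at a steady 1.74 N m. I'll release by opening wide in place.

Call:
move_arm([
  [0,0,0,0,0,0],
  [0,0,0,0,0,0],
  [0,0,0,0,0,0],
  [0,0,0,0,0,0],
  [0,0,0,0,0,0],
  [0,0,0,0,0,0],
  [0,0,0,0,0,0],
  [0,0,0,0,0,0],
  [0,0,0,0,0,0],
  [0,0,0,0,0,0],
  [0,0,0,0,0,0],
  [0,0,0,0,0,0],
], jaw=0)

```text
clock: 10.5
ee_pos: [0.4923, -0.2494, 0.0623]
orientation: [1.85, 0.619, -1.85]
wrist_force: [0.4, 0.3, 0.6]
grip_width: 1.001
```

```bash
python3 st.py .492 -.2492 20.8 .062; python3 - <<'E'
from rig import cams
import cv2,numpy as np
o=[]
for n,(x,y) in (("top",(350,150)),("scene",(140,80))):
    a=cams.capture(n)["color"]; o.append(cv2.convertScaleAbs(cv2.resize(a[y:y+130,x:x+100],None,fx=4,fy=4,interpolation=cv2.INTER_CUBIC),alpha=1.4))
cv2.imwrite("pics/b5.png",np.hstack(o))
E
```

```text
t 10.5 pos [ 0.4923 -0.2494  0.0623] q [-0.675  0.238  1.908  0.     0.996  1.821] F [0.44 0.3  0.57] T [-0.014 -0.033  0.012] w 1.001
[[-0.     0.602 -0.799]
 [ 0.    -0.799 -0.602]
 [-1.    -0.    -0.   ]]
jaw deg -143.011342771943
cw deg to target (mod180) 106.18865722805702
tool shift cm [ 0.03 -0.04  0.01]
```

View pics/b5.png

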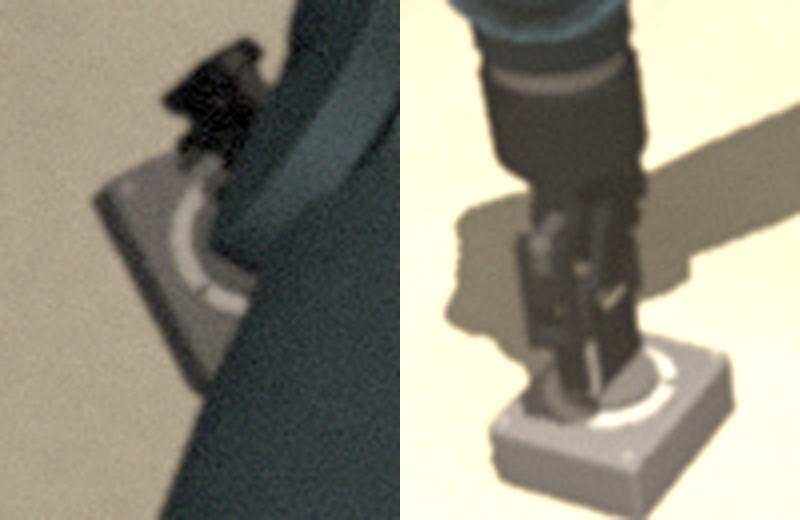

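The jaws are fully open, the contact force is zero, and the bar is back at its rest direction. I'll go straight up and look.

Call:
move_arm([
  [-0.5,0,0,0,0,0],
  [-1,0,0,0,0,0],
  [-1,0,0,0,0,0],
  [-1.5,0,0,0,0,0],
  [-2,0,0,0,0,0],
  [-2,0,0,0,0,0],
  [-2,0,0,0,0,0],
  [-2,0,0,0,0,0],
  [-2,0,0,0,0,0],
  [-1.5,0,0,0,0,0],
  [-1,0,0,0,0,0],
  [0,0,0,0,0,0],
  [0,0,0,0,0,0],
])

```text
clock: 11.68
ee_pos: [0.4924, -0.2495, 0.2279]
orientation: [1.851, 0.618, -1.849]
wrist_force: [-0.7, -0.4, -0.3]
grip_width: 0.999
```

```bash
python3 st.py .492 -.2492 20.8 .062; python3 - <<'E'
from rig import cams
from h import d
import cv2,numpy as np
c=cams.capture("scene")["color"]; cv2.imwrite("pics/s6.png",c)
o=[cv2.resize(a[140:220,150:240],None,fx=4.4,fy=4.4,interpolation=cv2.INTER_CUBIC) for a in (d["scene"]["color"],c)]
cv2.imwrite("pics/cmp.png",np.hstack(o))
t=cams.capture("top")["color"]
for n,(A,B),(x,y,w,h) in (("knob",(d["scene"]["color"],c),(180,150,25,30)),("dial",(d["scene"]["color"],c),(205,215,85,75)),("tog",(d["scene"]["color"],c),(335,255,95,85)),("dialT",(d["top"]["color"],t),(250,150,75,80)),("togT",(d["top"]["color"],t),(125,200,90,85))):
    e=np.abs(A[y:y+h,x:x+w].astype(int)-B[y:y+h,x:x+w]);print(n,e.mean().round(2),e.max())
E
```

```text
t 11.6833 pos [ 0.4924 -0.2495  0.2279] q [-0.675  0.018  1.814  0.     1.308  1.821] F [-0.69 -0.36 -0.26] T [-0.011  0.019 -0.005] w 0.999
[[ 0.001  0.602 -0.799]
 [-0.001 -0.799 -0.602]
 [-1.     0.001 -0.   ]]
jaw deg -143.00838101322708
cw deg to target (mod180) 106.19161898677294
tool shift cm [ 1.659e+01 -7.000e-02  1.000e-02]
knob 2.89 10
dial 4.03 13
tog 4.14 12
dialT 7.38 27
togT 7.91 29
```

View pics/cmp.png

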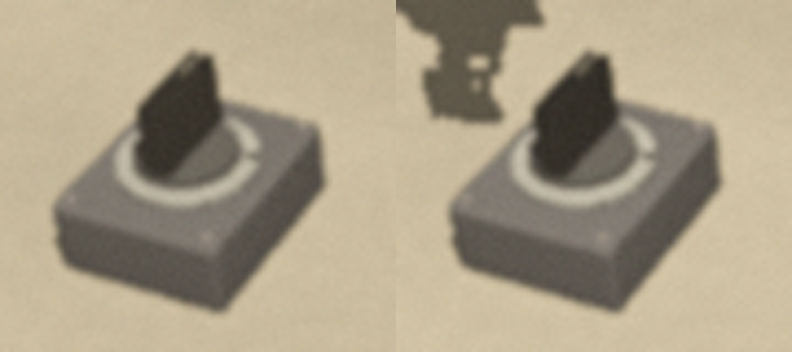

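View pics/s6.png

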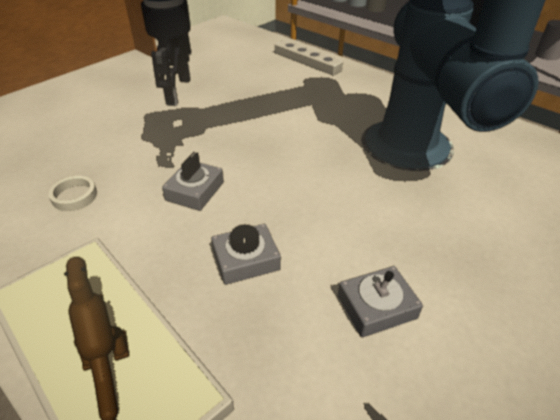

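The knob at (191,167) looks the same as at the start. The dial (245,240) and toggle (383,283) are unchanged, with differences at noise level, and the gripper is clear.

```bash
python3 -c "
from rig import ctrl
print(ctrl.sign_off())"
```

```text
the job is handed in; nothing more can be done
None
```

The frame was taken: I twisted the wing knob clockwise to its hard stop, held it there for at least 1.5 s, then opened the gripper and the knob sprang back by itself. The job was handed in about 12 s into the 35 s allowed.

- **Stop reached:** the turning moment on the wrist rose from about 0.13 N m, which is the knob's spring, to 0.9 and then 1.74 N m. It stayed at 1.74 N m through the hold.
- **After release:** the wrist force fell to about zero. The knob in the final scene picture matches the first one to within image noise.
- **Other controls:** the dial and toggle show only noise-level differences from the start pictures in both cameras. The gripper is clear, about 0.23 m above the table.
- **One disagreement:** my camera estimate of the knob's position was about 4 mm off across the bar. Closing the gripper gave roughly 14 N of side force, and I re-centred to remove it before turning. That is well under the 40 N and 120 N limits.

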